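# Put the mixed-up canister lids right

## Task

The four storage canisters have been washed and every one wears a lid of another colour. Swap the lids until each canister is closed by the lid of its own colour, fully seated; the cork coaster is the spare place to set a lid down on the way, knob up, as no lid may be put on the bare worktop. Lower the lids gently instead of dropping them, and leave the canisters and the mug standing where they are.

Things in the scene. Friction and masses are not known exactly. Their poses are not given: they have to be found in the camera images.
- canister_white: cream white glazed stoneware storage canister, empty, open at the top under its lid: 92 mm across, 72 mm tall, its round mouth 63 mm across inside, rim 73 mm across. About 0.5 kg, stands loose on the worktop. Origin: centre of its underside; z up.
- canister_blue: blue glazed stoneware storage canister, empty, open at the top under its lid: 92 mm across, 72 mm tall, its round mouth 63 mm across inside, rim 73 mm across. About 0.5 kg, stands loose on the worktop. Origin: centre of its underside; z up.
- canister_red: brick red glazed stoneware storage canister, empty, open at the top under its lid: 92 mm across, 72 mm tall, its round mouth 63 mm across inside, rim 73 mm across. About 0.5 kg, stands loose on the worktop. Origin: centre of its underside; z up.
- canister_green: leaf green glazed stoneware storage canister, empty, open at the top under its lid: 92 mm across, 72 mm tall, its round mouth 63 mm across inside, rim 73 mm across. About 0.5 kg, stands loose on the worktop. Origin: centre of its underside; z up.
- lid_white: cream white stoneware lid, 0.1 kg: tapered plug 14 mm deep, 45 mm across at its foot, 55 mm above (goes loosely into any canister); cover 74 mm across, 8 mm thick, that rests on the rim; round knob 26 mm across, 27 mm tall, top 48 mm above the origin. Origin: centre of the plug's underside, z up through the knob. Seated, it is 58 mm above the canister's underside.
- lid_blue: blue stoneware lid, 0.1 kg: tapered plug 14 mm deep, 45 mm across at its foot, 55 mm above (goes loosely into any canister); cover 74 mm across, 8 mm thick, that rests on the rim; round knob 26 mm across, 27 mm tall, top 48 mm above the origin. Origin: centre of the plug's underside, z up through the knob. Seated, it is 58 mm above the canister's underside.
- lid_red: brick red stoneware lid, 0.1 kg: tapered plug 14 mm deep, 45 mm across at its foot, 55 mm above (goes loosely into any canister); cover 74 mm across, 8 mm thick, that rests on the rim; round knob 26 mm across, 27 mm tall, top 48 mm above the origin. Origin: centre of the plug's underside, z up through the knob. Seated, it is 58 mm above the canister's underside.
- lid_green: leaf green stoneware lid, 0.1 kg: tapered plug 14 mm deep, 45 mm across at its foot, 55 mm above (goes loosely into any canister); cover 74 mm across, 8 mm thick, that rests on the rim; round knob 26 mm across, 27 mm tall, top 48 mm above the origin. Origin: centre of the plug's underside, z up through the knob. Seated, it is 58 mm above the canister's underside.
- coaster: round cork coaster, 94 mm across, 9 mm thick, lying loose on the worktop, empty at the start. Origin: centre of its underside.
- mug: olive-green stoneware mug, 98 mm tall, 80 mm across, with a handle: stands by, not part of the job. Origin on the underside, 15 mm from the axis of its round body; the body's axis is at +15 mm along the mug's own y, the handle at -y.
Mind the look-alikes: they are no part of the job. What is shaped like the lid_blue but yellow is not meant.

How it is judged:
By the outcome, as a careful person would: the job done as asked, in the order asked, and still so for the second after the job is handed in, with the robot touching nothing.
It also fails if it takes over 138 s, if anything falls off the work surface, if the arm or the gripper's body presses on something with over 40 N, if the wrist force passes 120 N, or if a joint passes its speed limit or range.

## Robot

A 6-joint arm with a two-finger parallel gripper is mounted at the origin on a cart in front of the work surface, level with it; the furniture and walls round the work are solid. World frame = base frame: x ahead of the robot, y to its left, z up, the work surface at z = 0. Lengths are in m, angles in rad, forces in N, time in s.
With the tool pointing down it reaches from about 0.325 to 1 m from the base axis. Payload 5.1 kg.
Tool frame: the origin (TCP) lies on the centre line of the jaws, within the pads' length; the fingertips stand 25 mm ahead of it and the grasp point (between the pads) lies 6 mm ahead of it; z points along the fingers, y is the line along which they close (so a half turn about z gives the same grasp; the last joint's range is limited). The gripper opens to 85 mm and grips with 20 to 120 N. Pads are 22 mm wide; open, the fingers measure 114 mm over their backs; the gripper's body (76 mm by 85 mm) begins 54 mm behind the grasp point. The pads swing forward as they close: fully open they stand 13 mm farther back than shut.
Start: joints at [-1.335, 0.124, 1.65, -0, 1.367, -0.083], TCP at [0.204, -0.617, 0.217] pointing down, gripper open.
Joint ranges: [-2.61, 2.61], [-1.02, 2.33], [0.03, 2.71], [-1.35, 4.49], [0.32, 2.68], [-2.91, 2.91]. Speed limits (rad/s): [2.57, 2.57, 3.14, 3.14, 3.14, 3.14].

## Interface

Orientations are given as a unit quaternion [x, y, z, w].
In Python, from cell import robot gives the robot as it stands. The module is installed in compiled form; this text tells all that it offers.
- The arm moves only by the shell command python3 -m handwheel 'ROWS' [FORCE]. ROWS is 1 to 8 rows, one to a line, with the numbers parted by spaces; each row has 5 numbers: dx, dy, dz in shares of the most that a row can go, 1 being 62.5 mm, then a turn about the tool's z in parts of the range, where 1.0 means pi/2 rad, then the finger opening in m; each row shifts and turns the commanded pose from where the row before left it, along the tool's axes as they then stand; what a row does not reach is not made up. A row lasts 1/8 s, in which the tool goes at most 0.0625 m and 0.188 rad, less where a joint would pass 70% of its speed; a pose out of reach is approached as far as the arm can. The fingers move at their own pace and stop on an object; FORCE is the grip in N (left out, the last holds). Time passes only in rows, so rows that do not move let the fingers close. It prints the time, the measured TCP pose, the force, the opening and the grip force at its end. No shift or turn number may pass 1 either way. Input that does not fit is refused with a message, and nothing moves.
- robot.sense(): the state, without advancing time (a new reading comes with each control period).
- robot.camera(name): name is "side" or "top"; returns a dict with "image" (420x560x3 uint8, blue, green, red), "depth" (420x560 float32, m along the optical axis (not along the pixel's ray), 0 where there is no reading), "fov_y" (degrees; the focal length in pixels is half the picture's height over the tangent of half this angle, whatever the lens; pixels are square), "cx", "cy" (the principal point, pixels), "dist_coeffs" ([k1, k2, p1, p2, k3] as OpenCV has them; the pictures are not rectified), "pose" (4x4, takes a point from camera to world coordinates). Camera axes: x right, y down, z forward; pixel columns grow to the right and rows downward; lengths in m; the calibration is good to about 2 mm. A picture is of the moment at which its call begins.
- robot.job_done(): hands the job in; it is judged then, once.
The state is a dict: "time": time; "joints": joint angles; "qd": joint speeds; "joint_efforts": joint torques, N m; "ee_pos": TCP position; "ee_rot": TCP orientation; "contact_force": force on the tool from outside, world axes, zero at the start; "wrist_torque": the same for the moment, N m; "width": finger opening in m; "gripper_force": force on a finger pad.
Only numpy, scipy, OpenCV 4.12 (cv2) and the standard library are available. Lean on these libraries where they do the work, as an engineer would, in place of code of your own. Each camera call takes 0.05 s, during which the arm holds its last target. There are 200 camera calls.

## Working session

There is one attempt and no reset: what is moved stays moved. The work goes in short steps, Python scripts to look and compute and a shell command to move; the robot and the scene stay as the last step left them, time stands still between calls to the robot, and variables do not carry over. Pictures are saved under pics/ and viewed, at most 14 in all, crops included, and the job is handed in when it is done.

```bash
mkdir -p pics
cat > h.py <<'E'
import numpy as np, cv2
from cell import robot
def K(c):
    f=210/np.tan(np.radians(c["fov_y"])/2)
    return np.array([[f,0,c["cx"]],[0,f,c["cy"]],[0,0,1.]])
def ray(c,u,v,z):
    n=cv2.undistortPoints(np.array([[[u,v]]],float),K(c),np.array(c["dist_coeffs"],float))[0,0]
    P=np.array(c["pose"]); d=P[:3,:3]@np.array([n[0],n[1],1]); o=P[:3,3]
    return o+d*(z-o[2])/d[2]
def pts(c):
    d=c["depth"]; h,w=d.shape
    uv=np.stack(np.meshgrid(np.arange(w),np.arange(h)),-1).reshape(-1,1,2).astype(float)
    n=cv2.undistortPoints(uv,K(c),np.array(c["dist_coeffs"],float)).reshape(h,w,2)
    p=np.dstack([n*d[...,None],d]); P=np.array(c["pose"])
    return p@P[:3,:3].T+P[:3,3]
E
python3 - <<'E'
from h import *
import pickle
for n in("top","side"):
    c=robot.camera(n); cv2.imwrite(f"pics/{n}0.png",c["image"]); pickle.dump(c,open(n+"0.pkl","wb"))
    print(n,np.round(c["pose"],3).tolist(),c["fov_y"],c["dist_coeffs"])
print({k:np.round(v,3).tolist() for k,v in robot.sense().items()})
E
```

```text
top [[0.014, -0.993, 0.118, 0.236], [-1.0, -0.012, 0.024, 0.021], [-0.022, -0.118, -0.993, 1.409], [0.0, 0.0, 0.0, 1.0]] 48.61809315287091 [-0.13716282  0.          0.          0.          0.        ]
side [[-1.0, -0.008, -0.014, 0.392], [0.01, 0.391, -0.92, 0.837], [0.012, -0.92, -0.391, 0.428], [0.0, 0.0, 0.0, 1.0]] 56.82133319644242 [-0.1030766  0.         0.         0.         0.       ]
{'time': 0.1, 'joints': [-1.335, 0.124, 1.652, 0.0, 1.368, -0.083], 'qd': [0.001, -0.002, -0.001, 0.001, 0.001, 0.001], 'joint_efforts': [0.001, -42.493, -36.665, -0.0, 0.004, -0.0], 'ee_pos': [0.204, -0.617, 0.216], 'ee_rot': [0.987, 0.159, -0.0, -0.001], 'contact_force': [0.775, -0.048, 0.025], 'wrist_torque': [0.027, 0.028, 0.039], 'gripper_force': 0.0, 'width': 0.085}
```

View pics/top0.png

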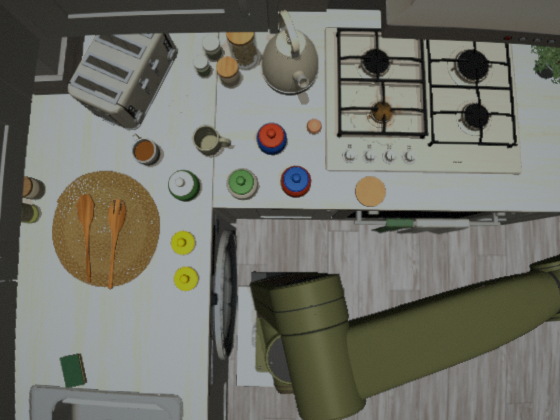

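View pics/side0.png

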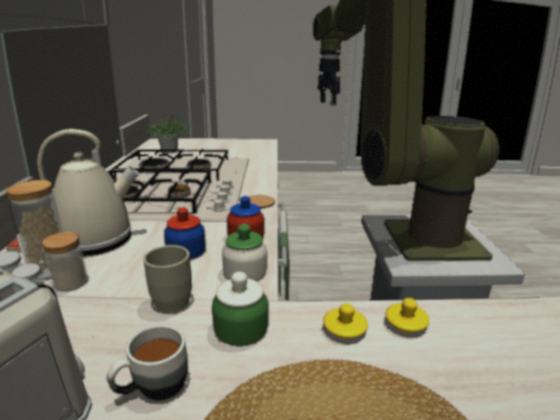

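Top view: the red lid is on the blue canister at (271,138) and the blue lid on the red canister at (296,181). The green lid is on the white canister at (242,183) and the white lid on the green canister at (184,185). The coaster is the disc at (370,190). The yellow lids at (182,243) and (186,279) are decoys. The side view agrees. Now I measure.

```bash
cat > meas.py <<'E'
from h import *
def look(c,seeds,r=26):
    P=pts(c); out={}
    for k,(u,v) in seeds.items():
        yy,xx=np.mgrid[:420,:560]; m=np.hypot(xx-u,yy-v)<r
        m&=c["depth"]>0
        q=P[m]; a=q[(q[:,2]>.087)&(q[:,2]<.125)]; b=q[(q[:,2]>.068)&(q[:,2]<.087)]
        f=lambda a:(a.mean(0).round(4).tolist(),((a.min(0)+a.max(0))/2).round(4).tolist(),np.ptp(a,0).round(3).tolist(),len(a)) if len(a) else None
        out[k]=(f(a),f(b)); print(k,*out[k],"zmax",np.percentile(q[:,2],99).round(3))
E
python3 - <<'E'
from meas import *
import pickle
c=pickle.load(open("top0.pkl","rb"))
look(c,dict(blueC=(271,138),redC=(296,181),whiteC=(242,183),greenC=(184,185)))
P=pts(c); hsv=cv2.cvtColor(c["image"],cv2.COLOR_BGR2HSV)
for (u,v) in((370,190),(314,126)):
    m=np.zeros((420,560),np.uint8); cv2.circle(m,(u,v),24,255,-1)
    m&=cv2.inRange(hsv,(5,90,60),(22,255,255))
    cs=max(cv2.findContours(m,0,2)[0],key=cv2.contourArea)
    (x,y),r=cv2.minEnclosingCircle(cs); print("disc",x,y,r,ray(c,x,y,.009).round(4),np.linalg.norm(ray(c,x+r,y,.009)-ray(c,x-r,y,.009)),P[int(y),int(x)].round(3))
# side-view check of knobs
s=pickle.load(open("side0.pkl","rb")); 
look(s,dict(blueC=(183,225),redC=(246,215),whiteC=(244,245),greenC=(239,292)),28)
im=c["image"][100:230,150:400]; cv2.imwrite("pics/crop0.png",cv2.resize(im,None,fx=3.2,fy=3.2,interpolation=2))
# obstacles tall
for n,(u,v) in dict(kettle=(290,60),mug=(206,140),cup=(146,151),hood=(470,20),cab=(300,8),cabL=(50,90)).items(): print(n,P[v,u].round(3))
E
```

```text
blueC ([0.5931, 0.0636, 0.1048], [0.585, 0.064, 0.0996], [0.04, 0.02, 0.025], 63) ([0.5923, 0.0634, 0.0791], [0.5944, 0.0635, 0.0772], [0.075, 0.077, 0.018], 444) zmax 0.107
redC ([0.4623, -0.0099, 0.1054], [0.456, -0.0107, 0.1], [0.035, 0.023, 0.025], 62) ([0.4623, -0.0096, 0.0792], [0.4632, -0.0087, 0.0775], [0.073, 0.076, 0.019], 463) zmax 0.108
whiteC ([0.4536, 0.1481, 0.1043], [0.4516, 0.1481, 0.1006], [0.035, 0.025, 0.027], 69) ([0.4525, 0.1486, 0.079], [0.4533, 0.1491, 0.0775], [0.074, 0.076, 0.019], 451) zmax 0.107
greenC ([0.447, 0.324, 0.1041], [0.4396, 0.3261, 0.0999], [0.039, 0.026, 0.025], 67) ([0.4473, 0.3225, 0.0793], [0.4466, 0.3247, 0.0774], [0.076, 0.074, 0.018], 442) zmax 0.106
disc 369.8796691894531 191.36631774902344 14.881057739257812 [ 0.4401 -0.2385  0.009 ] 0.09136225191520982 [ 0.441 -0.235  0.012]
disc 313.6000061035156 126.0 6.896472930908203 [ 0.6429 -0.0664  0.009 ] 0.04280902394352989 [ 0.635 -0.063  0.036]
blueC ([0.5804, 0.1464, 0.0965], [0.5742, 0.1505, 0.0969], [0.061, 0.187, 0.02], 224) ([0.5904, 0.081, 0.077], [0.594, 0.1286, 0.0775], [0.075, 0.193, 0.019], 461) zmax 0.105
redC ([0.4582, 0.0922, 0.0988], [0.4595, 0.0746, 0.0972], [0.034, 0.179, 0.02], 239) ([0.4584, 0.0632, 0.0777], [0.4605, 0.0658, 0.0775], [0.082, 0.208, 0.019], 597) zmax 0.106
whiteC ([0.4538, 0.1631, 0.0993], [0.4544, 0.2322, 0.0972], [0.024, 0.179, 0.02], 146) ([0.4537, 0.1644, 0.077], [0.4553, 0.1551, 0.0775], [0.072, 0.068, 0.019], 561) zmax 0.106
greenC ([0.4467, 0.3341, 0.0994], [0.4477, 0.33, 0.0974], [0.024, 0.022, 0.02], 222) ([0.4463, 0.3402, 0.077], [0.4476, 0.332, 0.0771], [0.072, 0.07, 0.018], 1001) zmax 0.106
kettle [0.786 0.01  0.176]
mug [0.596 0.268 0.006]
cup [0.55  0.443 0.051]
hood [ 0.572 -0.24   0.81 ]
cab [ 1.037 -0.022  0.022]
cabL [0.759 0.785 0.034]
```

View pics/crop0.png

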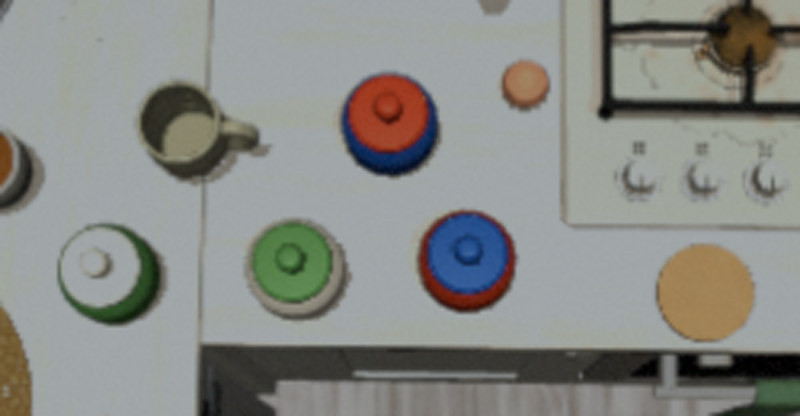

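The crop confirms it: the disc at (705,292) in the crop is 91 mm wide and flat, so it is the coaster. The small ball at (525,83) is 36 mm tall and not part of the job. The lid pairs are as listed above. I'll square the tool to the world axes first.

The manual's scale: shifts go in shares of 62.5 mm and turns go in shares of pi/2 rad. Converting my numbers, 0.16 rad / 1.5708 = 0.1019.

```bash
python3 -m handwheel '0 0 0 0.1019 0.085
0 0 0 0.1012 0.085
0 0 0 0 0.06
0 0 0 0 0.06' 30; python3 -c "
from cell import robot
print(robot.sense())"
```

```text
time: 0.6
ee_pos: [0.2037, -0.6171, 0.2165]
ee_rot: [1.0, 0.001, -0.0, -0.0]
contact_force: [-1.0, 0.3, -0.5]
width: 0.0602
gripper_force: 0.0
{'time': 0.6, 'joints': array([-1.33458500e+00,  1.24031219e-01,  1.65073597e+00, -8.70885320e-06,
        1.36747377e+00,  2.34193272e-01]), 'qd': array([ 1.18216245e-03,  9.19565636e-05, -3.01695946e-03,  3.03416253e-05,
       -2.86190054e-04,  8.15809888e-03]), 'joint_efforts': array([-6.35216093e-04, -4.23556101e+01, -3.65594709e+01, -5.84318582e-05,
        2.50880992e-03, -5.24236879e-03]), 'ee_pos': array([ 0.20365687, -0.61705665,  0.21651446]), 'ee_rot': array([ 9.99999437e-01,  1.00990564e-03, -7.96882058e-05, -3.14237091e-04]), 'contact_force': array([-0.97868563,  0.30477382, -0.47006027]), 'wrist_torque': array([ 0.00233855, -0.00894672, -0.02811302]), 'gripper_force': 0.0, 'width': 0.06020823022622637}
```

Converted, -0.05 m is -0.8, 0.0215 m is 0.344.

```bash
python3 -m handwheel '0.344 -0.8 0 0 0.06
0.344 -0.8 0 0 0.06
0.344 -0.8 0 0 0.06
0.344 -0.8 0 0 0.06
0.344 -0.8 0 0 0.06
0.344 -0.8 0 0 0.06'; python3 -m handwheel '0.344 -0.8 0 0 0.06
0.344 -0.8 0 0 0.06
0.344 -0.8 0 0 0.06
0.344 -0.8 0 0 0.06
0.344 -0.8 0 0 0.06
0.344 -0.8 0 0 0.06
0 0 0 0 0.06
0 0 0 0 0.06'
```

```text
time: 1.35
ee_pos: [0.3332, -0.3157, 0.217]
ee_rot: [1.0, 0.001, 0.0, 0.0]
contact_force: [-0.4, -0.5, 1.3]
width: 0.0602
gripper_force: 0.0
time: 2.35
ee_pos: [0.4616, -0.0174, 0.2168]
ee_rot: [1.0, 0.001, -0.0, 0.0]
contact_force: [-0.5, -1.1, -0.3]
width: 0.0603
gripper_force: 0.0
```

Converted, 0.03 m is 0.48, -0.0075 m is -0.12.

```bash
python3 -m handwheel '0 -0.12 0.32 0 0.06
0 0 0.48 0 0.06
0 0 0.48 0 0.06
0 0 0.32 0 0.06
0 0 0.144 0 0.06
0 0 0 0 0.06'; python3 -m handwheel '0 0 0 0 0.01
0 0 0 0 0.01
0 0 0 0 0.01
0 0 0 0 0.01
0 0 0 0 0.01
0 0 0 0 0.01' 30
```

```text
time: 3.1
ee_pos: [0.461, -0.0102, 0.1069]
ee_rot: [1.0, -0.001, -0.001, -0.0]
contact_force: [-0.7, 0.1, 0.2]
width: 0.0603
gripper_force: 0.0
time: 3.85
ee_pos: [0.4618, -0.0098, 0.1079]
ee_rot: [1.0, -0.0, -0.0, -0.0]
contact_force: [-0.1, -0.8, -0.1]
width: 0.0099
gripper_force: 0.0
```

The fingers closed to 10 mm with no grip force, so I need a look before moving.

Run:
```python
from h import *
c=robot.camera("side"); im=c["image"][130:300,130:340]; cv2.imwrite("pics/s1.png",cv2.resize(im,None,fx=3.5,fy=3.5,interpolation=2))
```

```text
(no output)
```

View pics/s1.png

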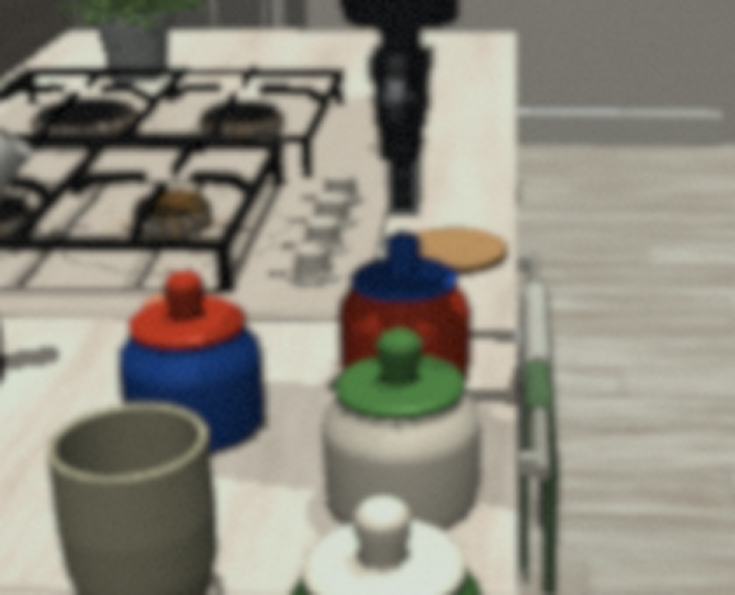

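The closed fingertips, at about (402,212) in the crop, are just above the blue knob, whose top is at (402,237). I'll check their height.

Run:
```python
from h import *
for n in("side","top"):
    c=robot.camera(n); P=pts(c)
    if n=="side":
        for v in range(165,212,3): print(v,P[v,245].round(3),c["image"][v,245])
    # project tip point
    M=np.linalg.inv(c["pose"])
    for q in((.462,-.01,.083),(.462,-.01,.106),(.462,-.01,.13)):
        uv=cv2.projectPoints(np.array([q]),cv2.Rodrigues(M[:3,:3])[0],M[:3,3],K(c),np.array(c["dist_coeffs"]))[0].ravel(); print(n,q,uv.round(1))
print(robot.sense())
```

```text
165 [0.457 0.041 0.196] [20 19 15]
168 [0.457 0.038 0.188] [18 15 15]
171 [0.458 0.024 0.177] [19 19 17]
174 [0.392 0.837 0.428] [18 16 12]
177 [0.46  0.007 0.158] [22 18 18]
180 [0.46  0.007 0.151] [29 30 27]
183 [0.46  0.01  0.145] [21 19 18]
186 [0.461 0.006 0.136] [27 22 22]
189 [0.461 0.009 0.13 ] [47 47 44]
192 [ 0.489 -0.326  0.   ] [168 181 186]
195 [ 0.487 -0.3   -0.   ] [150 157 158]
198 [ 0.462 -0.001  0.105] [67 34 17]
201 [0.462 0.003 0.099] [72 34 11]
204 [0.462 0.003 0.091] [70 33 14]
207 [0.462 0.001 0.083] [69 35 16]
210 [0.462 0.01  0.079] [55 23  6]
side (0.462, -0.01, 0.083) [245.5 205.2]
side (0.462, -0.01, 0.106) [245.3 196.1]
side (0.462, -0.01, 0.13) [245.  186.4]
top (0.462, -0.01, 0.083) [295.6 179.3]
top (0.462, -0.01, 0.106) [295.8 177.9]
top (0.462, -0.01, 0.13) [296.  176.4]
{'time': 4.0, 'joints': array([-1.37504607e-01, -2.09986914e-01,  2.16277675e+00,  5.73009640e-06,
        1.18895047e+00,  1.43351417e+00]), 'qd': array([ 0.00140662, -0.00024838,  0.00048816, -0.00085013, -0.0021356 ,
        0.00043365]), 'joint_efforts': array([ 3.21418527e-03, -2.44351029e+01, -3.41829371e+01,  2.23207517e-04,
        4.10275688e-04, -4.46964492e-06]), 'ee_pos': array([ 0.46177712, -0.00978742,  0.10787255]), 'ee_rot': array([ 9.99999991e-01, -1.12292863e-04, -7.27665140e-05, -1.27449406e-05]), 'contact_force': array([-0.27155931,  0.37105837,  0.46340106]), 'wrist_torque': array([ 0.02706009, -0.02897676, -0.00428313]), 'gripper_force': 0.0, 'width': 0.010461332732824423}
```

The fingertips are actually at z≈0.123, about 40 mm above what the TCP reading implies, while x and y agree. I'll open, go 38 mm lower in small steps, and look before closing.

Converted, 0.01 m is 0.16, 0.008 m is 0.128.

```bash
python3 -m handwheel '0 0 0 0 0.06
0 0 0 0 0.06
0 0 0 0 0.06
0 0 0 0 0.06'; python3 -m handwheel '0 0 0.16 0 0.06
0 0 0.16 0 0.06
0 0 0.16 0 0.06
0 0 0.128 0 0.06
0 0 0 0 0.06'
python3 - <<'E'
from h import *
c=robot.camera("side"); im=c["image"][150:250,190:300]; cv2.imwrite("pics/s2.png",cv2.resize(im,None,fx=5,fy=5,interpolation=2))
E
```

```text
time: 4.5
ee_pos: [0.4618, -0.0098, 0.1079]
ee_rot: [1.0, -0.0, -0.0, -0.0]
contact_force: [0.2, -0.2, 0.7]
width: 0.0598
gripper_force: 0.0
time: 5.12
ee_pos: [0.4611, -0.0097, 0.0688]
ee_rot: [1.0, -0.0, -0.001, -0.0]
contact_force: [0.0, 0.1, 1.1]
width: 0.0598
gripper_force: 0.0
```

View pics/s2.png

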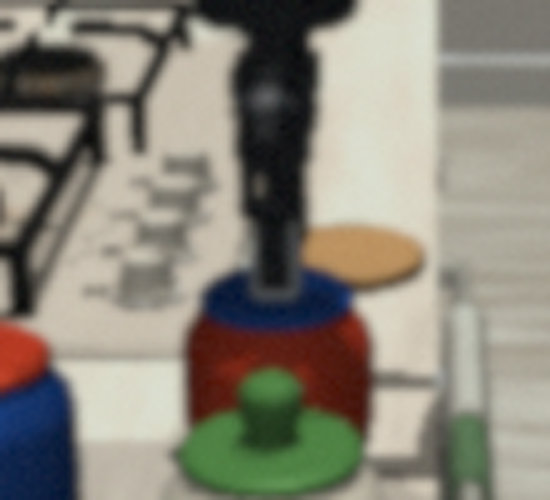

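The near fingertip, at (275,300) in the crop, overlaps the cover and sits about 9 mm above it, with the knob between the pads. Close.

```bash
python3 -m handwheel '0 0 0 0 0.01
0 0 0 0 0.01
0 0 0 0 0.01
0 0 0 0 0.01
0 0 0 0 0.01' 30
```

```text
time: 5.8
ee_pos: [0.4623, -0.0098, 0.0705]
ee_rot: [1.0, -0.0, 0.001, 0.0]
contact_force: [-0.3, 0.1, 4.6]
width: 0.024
gripper_force: 29.8
```

Gripped at a width of 24 mm. Lift, then carry it to above the coaster.

Converted, -0.03 m is -0.48, -0.02 m is -0.32.

```bash
python3 -m handwheel '0 0 -0.08 0 0.01
0 0 -0.24 0 0.01
0 0 -0.48 0 0.01
0 0 -0.48 0 0.01
0 0 -0.32 0 0.01
0 0 0 0 0.01'; python3 -m handwheel '-0.048 0.32 0 0 0.01
-0.064 0.64 0 0 0.01
-0.064 0.848 0 0 0.01
-0.064 0.864 0 0 0.01
-0.064 0.64 0 0 0.01
-0.048 0.32 0 0 0.01
0 0 0 0 0.01
0 0 0 0 0.01'
python3 - <<'E'
from h import *
c=robot.camera("side"); im=c["image"][100:250,180:330]; cv2.imwrite("pics/s3.png",cv2.resize(im,None,fx=4,fy=4,interpolation=2))
E
```

```text
time: 6.55
ee_pos: [0.4631, -0.01, 0.1725]
ee_rot: [1.0, -0.0, 0.002, 0.0]
contact_force: [0.3, 0.8, -0.7]
width: 0.0246
gripper_force: 29.5
time: 7.55
ee_pos: [0.4396, -0.2357, 0.1693]
ee_rot: [1.0, 0.0, -0.0, -0.001]
contact_force: [0.8, 0.1, -0.7]
width: 0.0246
gripper_force: 29.7
```

View pics/s3.png

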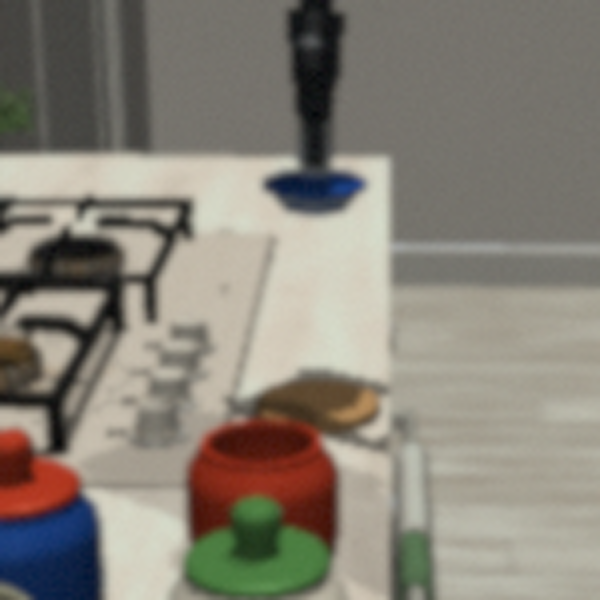

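The lid is held level above the coaster, with the red canister open at (262,440). Lower it.

Converted, 0.035 m is 0.56, 0.03 m is 0.48.

```bash
python3 -m handwheel '0 0 0.32 0 0.01
0 0 0.56 0 0.01
0 0 0.56 0 0.01
0 0 0.48 0 0.01
0 0 0.24 0 0.01
0 0 0.08 0 0.01
0 0 0 0 0.01'; python3 -m handwheel '0 0 0.032 0 0.01
0 0 0.032 0 0.01
0 0 0.032 0 0.01
0 0 0 0 0.01'
```

```text
time: 8.48
ee_pos: [0.4403, -0.2369, 0.0304]
ee_rot: [1.0, 0.0, 0.0, 0.0]
contact_force: [-0.9, 0.0, -0.2]
width: 0.0243
gripper_force: 29.7
time: 8.98
ee_pos: [0.4397, -0.2368, 0.0238]
ee_rot: [1.0, -0.0, -0.0, -0.0]
contact_force: [0.9, -0.6, -1.1]
width: 0.0246
gripper_force: 29.7
```

Converted, 0.001 m is 0.016.

```bash
python3 -m handwheel '0 0 0.016 0 0.01
0 0 0.016 0 0.01
0 0 0 0 0.01'; python3 -m handwheel '0 0 0.016 0 0.01
0 0 0 0 0.01'
```

```text
time: 9.35
ee_pos: [0.4397, -0.2367, 0.0218]
ee_rot: [1.0, -0.0, -0.0, -0.0]
contact_force: [-0.2, 0.0, -1.0]
width: 0.0243
gripper_force: 29.7
time: 9.6
ee_pos: [0.4399, -0.2369, 0.0216]
ee_rot: [1.0, -0.0, -0.0, -0.0]
contact_force: [-3.0, 1.2, 5.4]
width: 0.0245
gripper_force: 30.3
```

Touchdown at TCP z=0.0216. That gives a lid-origin offset of 0.0127, so a seated lid is at TCP z≈0.0705. Release and go to the red lid.

Converted, -0.001 m is -0.016.

```bash
python3 -m handwheel '0 0 -0.016 0 0.06
0 0 0 0 0.06
0 0 0 0 0.06
0 0 0 0 0.06'; python3 -m handwheel '0 0 -0.32 0 0.06
0 0 -0.64 0 0.06
0 0 -0.8 0 0.06
0 0 -0.48 0 0.06'; python3 -m handwheel '0.304 -0.592 0 0 0.06
0.304 -0.608 0 0 0.06
0.304 -0.592 0 0 0.06
0.304 -0.608 0 0 0.06
0.304 -0.592 0 0 0.06
0.304 -0.608 0 0 0.06
0.304 -0.592 0 0 0.06
0.304 -0.608 0 0 0.06'; python3 -m handwheel '0 0 0 0 0.06
0 0 0 0 0.06
0 0 0 0 0.06'
python3 - <<'E'
from meas import *
c=robot.camera("top"); cv2.imwrite("pics/t4.png",cv2.resize(c["image"][90:240,160:400],None,fx=3.3,fy=3.3,interpolation=2))
E
```

```text
time: 10.1
ee_pos: [0.4397, -0.2368, 0.0218]
ee_rot: [1.0, -0.0, -0.0, -0.0]
contact_force: [-0.8, 0.4, -0.0]
width: 0.0604
gripper_force: 0.0
time: 10.6
ee_pos: [0.4406, -0.2374, 0.1648]
ee_rot: [1.0, -0.0, 0.002, 0.001]
contact_force: [-0.8, 0.0, -0.4]
width: 0.0599
gripper_force: 0.0
time: 11.6
ee_pos: [0.5923, 0.0645, 0.1618]
ee_rot: [1.0, -0.0, 0.0, 0.0]
contact_force: [-0.2, -0.5, -0.0]
width: 0.0602
gripper_force: 0.0
time: 11.98
ee_pos: [0.5915, 0.0622, 0.1618]
ee_rot: [1.0, -0.001, -0.0, 0.0]
contact_force: [0.9, 0.4, -0.2]
width: 0.0601
gripper_force: 0.0
```

View pics/t4.png

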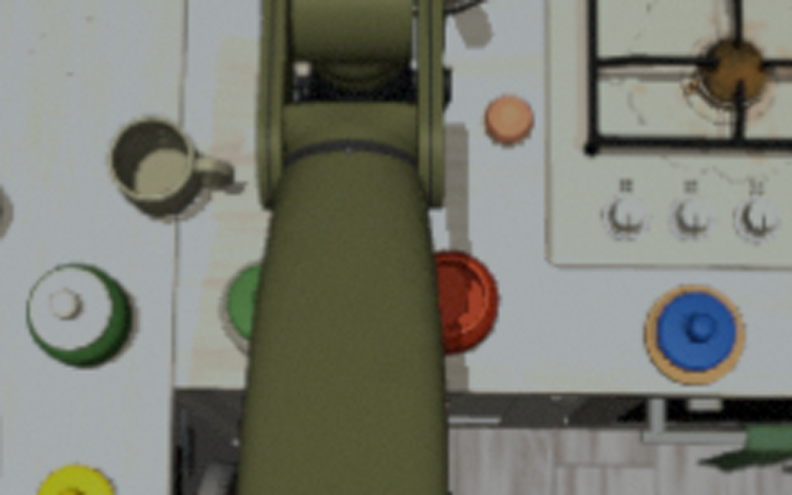

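The blue lid sits upright and centred on the coaster at (695,330) in the crop. Go down for the red lid.

Converted, 0.03 m is 0.48, 0.025 m is 0.4.

```bash
python3 -m handwheel '0.008 -0.0192 0.32 0 0.06
0 0 0.48 0 0.06
0 0 0.4 0 0.06
0 0 0.16 0 0.06
0 0 0.088 0 0.06
0 0 0 0 0.06'; python3 -m handwheel '0 0 0 0 0.01
0 0 0 0 0.01
0 0 0 0 0.01
0 0 0 0 0.01
0 0 0 0 0.01' 30
```

```text
time: 12.78
ee_pos: [0.5926, 0.0643, 0.0716]
ee_rot: [1.0, -0.0, 0.0, -0.0]
contact_force: [1.0, 0.4, -0.1]
width: 0.06
gripper_force: 0.0
time: 13.4
ee_pos: [0.5931, 0.0644, 0.0726]
ee_rot: [1.0, -0.0, 0.001, -0.0]
contact_force: [-0.8, -0.6, 5.3]
width: 0.0244
gripper_force: 29.8
```

Converted, -0.03 m is -0.48, -0.02 m is -0.32.

```bash
python3 -m handwheel '0 0 -0.08 0 0.01
0 0 -0.24 0 0.01
0 0 -0.48 0 0.01
0 0 -0.48 0 0.01
0 0 -0.32 0 0.01
0 0 0 0 0.01'; python3 -m handwheel '-0.24 0.128 0 0 0.01
-0.48 0.272 0 0 0.01
-0.64 0.376 0 0 0.01
-0.48 0.272 0 0 0.01
-0.24 0.128 0 0 0.01
0 0 0 0 0.01
0 0 0 0 0.01
0 0 0 0 0.01'
python3 - <<'E'
from h import *
c=robot.camera("side"); im=c["image"][130:260,170:320]; cv2.imwrite("pics/s5.png",cv2.resize(im,None,fx=4,fy=4,interpolation=2))
E
```

```text
time: 14.15
ee_pos: [0.5935, 0.0644, 0.1738]
ee_rot: [1.0, -0.0, 0.002, -0.0]
contact_force: [0.7, -0.4, 0.6]
width: 0.0245
gripper_force: 29.5
time: 15.15
ee_pos: [0.4626, -0.0088, 0.1711]
ee_rot: [1.0, 0.0, -0.0, -0.0]
contact_force: [0.4, 0.1, -0.2]
width: 0.0241
gripper_force: 29.6
```

View pics/s5.png

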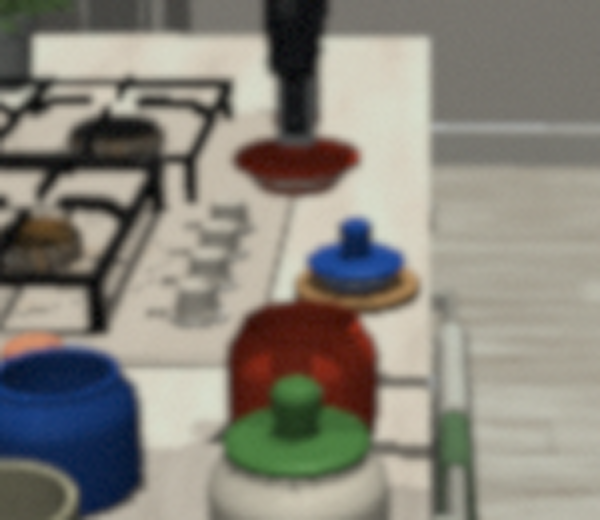

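The red lid is level at (297,160) in the crop, above the open red canister at (303,330). Lower it.

Converted, 0.03 m is 0.48, -0.001 m is -0.016.

```bash
python3 -m handwheel '-0.016 0.008 0.32 0 0.01
0 0 0.48 0 0.01
0 0 0.4 0 0.01
0 0 0.192 0 0.01
0 0 0.08 0 0.01
0 0 0 0 0.01'; python3 -m handwheel '0 0 0.032 0 0.01
0 0 0.032 0 0.01
0 0 0.016 0 0.01
0 0 0 0 0.01'
```

```text
time: 15.95
ee_pos: [0.4618, -0.0096, 0.0799]
ee_rot: [1.0, -0.0, 0.0, 0.0]
contact_force: [0.2, -0.1, -0.6]
width: 0.0248
gripper_force: 29.6
time: 16.45
ee_pos: [0.4613, -0.0096, 0.0744]
ee_rot: [1.0, -0.0, -0.0, 0.0]
contact_force: [-0.2, -0.6, -0.5]
width: 0.0245
gripper_force: 29.6
```

Converted, 0.001 m is 0.016.

```bash
python3 -m handwheel '0 0 0.016 0 0.01
0 0 0 0 0.01'; python3 -m handwheel '0 0 0.016 0 0.01
0 0 0 0 0.01'
```

```text
time: 16.7
ee_pos: [0.4613, -0.0096, 0.0734]
ee_rot: [1.0, -0.0, -0.0, -0.0]
contact_force: [0.1, 1.6, -1.8]
width: 0.0244
gripper_force: 29.6
time: 16.95
ee_pos: [0.4614, -0.0096, 0.0726]
ee_rot: [1.0, -0.0, 0.0, -0.0]
contact_force: [-0.1, 0.1, 1.2]
width: 0.0243
gripper_force: 29.7
```

Converted, 0.001 m is 0.016.

```bash
python3 -m handwheel '0 0 0.016 0 0.01
0 0 0 0 0.01'; python3 -m handwheel '0 0 -0.016 0 0.06
0 0 0 0 0.06
0 0 0 0 0.06
0 0 0 0 0.06'; python3 -m handwheel '0 0 -0.32 0 0.06
0 0 -0.64 0 0.06
0 0 -0.48 0 0.06';python3 -m handwheel '-0.048 0.32 0 0 0.06
-0.056 0.64 0 0 0.06
-0.072 0.856 0 0 0.06
-0.072 0.856 0 0 0.06
-0.048 0.64 0 0 0.06
-0.048 0.32 0 0 0.06
0 0 0 0 0.06
0 0 0 0 0.06'
python3 - <<'E'
from meas import *
c=robot.camera("top"); look(c,dict(redC=(296,181)))
c=robot.camera("side"); im=c["image"][130:260,170:320]; cv2.imwrite("pics/s6.png",cv2.resize(im,None,fx=4,fy=4,interpolation=2))
E
```

```text
time: 17.2
ee_pos: [0.4614, -0.0096, 0.0725]
ee_rot: [1.0, -0.0, -0.0, 0.0]
contact_force: [-4.1, 0.4, 7.1]
width: 0.0241
gripper_force: 30.3
time: 17.7
ee_pos: [0.4613, -0.0096, 0.0723]
ee_rot: [1.0, -0.0, -0.0, -0.0]
contact_force: [0.8, 0.8, -0.3]
width: 0.0598
gripper_force: 0.0
time: 18.08
ee_pos: [0.4616, -0.0097, 0.1639]
ee_rot: [1.0, -0.0, 0.0, 0.0]
contact_force: [0.0, 0.6, -0.7]
width: 0.0601
gripper_force: 0.0
time: 19.08
ee_pos: [0.4398, -0.2356, 0.1622]
ee_rot: [1.0, 0.0, -0.0, -0.0]
contact_force: [-0.5, 0.6, 0.5]
width: 0.0602
gripper_force: 0.0
redC ([0.4621, -0.0094, 0.1048], [0.4575, -0.0065, 0.1003], [0.032, 0.031, 0.025], 66) ([0.4627, -0.0099, 0.0791], [0.4653, -0.0116, 0.0776], [0.077, 0.082, 0.019], 455) zmax 0.108
```

View pics/s6.png

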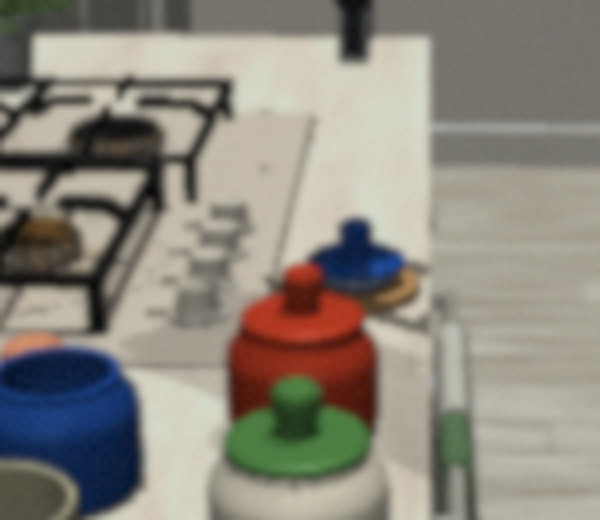

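The red lid is seated, with its knob top at z≈0.107 and level. Now pick the blue lid up from the coaster.

Converted, 0.035 m is 0.56, 0.03 m is 0.48.

```bash
python3 -m handwheel '0 0.016 0.32 0 0.06
0 0 0.56 0 0.06
0 0 0.56 0 0.06
0 0 0.48 0 0.06
0 0 0.192 0 0.06
0 0 0.096 0 0.06
0 0 0 0 0.06'; python3 -m handwheel '0 0 0 0 0.01
0 0 0 0 0.01
0 0 0 0 0.01
0 0 0 0 0.01
0 0 0 0 0.01' 30; python3 -m handwheel '0 0 -0.08 0 0.01
0 0 -0.24 0 0.01
0 0 -0.64 0 0.01
0 0 -0.64 0 0.01
0 0 -0.48 0 0.01
0 0 -0.288 0 0.01
0 0 0 0 0.01'
```

```text
time: 20.05
ee_pos: [0.4403, -0.2377, 0.0251]
ee_rot: [1.0, 0.0, 0.0, 0.0]
contact_force: [0.4, 0.1, 0.3]
width: 0.0604
gripper_force: 0.0
time: 20.68
ee_pos: [0.4405, -0.238, 0.0255]
ee_rot: [1.0, -0.0, 0.001, 0.0]
contact_force: [-0.1, 1.0, 5.7]
width: 0.0246
gripper_force: 29.5
time: 21.55
ee_pos: [0.4404, -0.2381, 0.174]
ee_rot: [1.0, -0.0, 0.001, 0.001]
contact_force: [0.1, -0.5, -1.5]
width: 0.0244
gripper_force: 29.7
```

Converted, -0.048 m is -0.768, 0.009 m is 0.144.

```bash
python3 -m handwheel '0.144 -0.288 0 0 0.01
0.304 -0.608 0 0 0.01
0.384 -0.768 0 0 0.01
0.384 -0.768 0 0 0.01
0.384 -0.768 0 0 0.01
0.384 -0.768 0 0 0.01
0.304 -0.576 0 0 0.01
0.144 -0.288 0 0 0.01'; python3 -m handwheel '0 0 0 0 0.01
0 0 0 0 0.01
0 0 0 0 0.01'
```

```text
time: 22.55
ee_pos: [0.5913, 0.0661, 0.17]
ee_rot: [1.0, 0.001, -0.002, 0.0]
contact_force: [0.0, -1.1, -1.2]
width: 0.0242
gripper_force: 29.7
time: 22.92
ee_pos: [0.5914, 0.0632, 0.1723]
ee_rot: [1.0, -0.001, -0.0, 0.0]
contact_force: [1.0, -0.3, -1.8]
width: 0.0243
gripper_force: 29.7
```

Converted, 0.03 m is 0.48, 0.025 m is 0.4.

```bash
python3 -m handwheel '0.008 0 0.32 0 0.01
0 0 0.48 0 0.01
0 0 0.4 0 0.01
0 0 0.192 0 0.01
0 0 0.08 0 0.01
0 0 0 0 0.01'; python3 -m handwheel '0 0 0.032 0 0.01
0 0 0.016 0 0.01
0 0 0.016 0 0.01
0 0 0 0 0.01'
```

```text
time: 23.68
ee_pos: [0.5926, 0.0643, 0.0807]
ee_rot: [1.0, -0.0, 0.0, 0.0]
contact_force: [0.1, -0.3, -1.0]
width: 0.0243
gripper_force: 29.8
time: 24.18
ee_pos: [0.5923, 0.0644, 0.0765]
ee_rot: [1.0, -0.0, 0.0, -0.0]
contact_force: [-0.4, -0.8, -1.1]
width: 0.0244
gripper_force: 29.8
```

Converted, 0.001 m is 0.016.

```bash
python3 -m handwheel '0 0 0.016 0 0.01
0 0 0 0 0.01'; python3 -m handwheel '0 0 0.016 0 0.01
0 0 0 0 0.01'
```

```text
time: 24.42
ee_pos: [0.5922, 0.0644, 0.0753]
ee_rot: [1.0, -0.0, -0.0, 0.0]
contact_force: [0.9, -0.2, -1.2]
width: 0.0248
gripper_force: 29.8
time: 24.68
ee_pos: [0.5925, 0.0644, 0.0747]
ee_rot: [1.0, -0.0, 0.0, -0.0]
contact_force: [-0.7, 1.4, 0.5]
width: 0.0239
gripper_force: 29.9
```

Converted, 0.001 m is 0.016.

```bash
python3 -m handwheel '0 0 0.016 0 0.01
0 0 0 0 0.01'; python3 -m handwheel '0 0 -0.016 0 0.06
0 0 0 0 0.06
0 0 0 0 0.06
0 0 0 0 0.06'; python3 -m handwheel '0 0 -0.32 0 0.06
0 0 -0.64 0 0.06
0 0 -0.48 0 0.06';python3 -m handwheel '-0.272 -0.16 0 0 0.06
-0.56 -0.336 0 0 0.06
-0.56 -0.352 0 0 0.06
-0.56 -0.336 0 0 0.06
-0.272 -0.16 0 0 0.06
0 0 0 0 0.06
0 0 0 0 0.06
0 0 0 0 0.06'
python3 - <<'E'
from meas import *
c=robot.camera("top"); look(c,dict(blueC=(271,138)))
c=robot.camera("side"); im=c["image"][130:330,130:310]; cv2.imwrite("pics/s7.png",cv2.resize(im,None,fx=3,fy=3,interpolation=2))
E
```

```text
time: 24.92
ee_pos: [0.5926, 0.0645, 0.0745]
ee_rot: [1.0, -0.0, 0.0, -0.0]
contact_force: [-3.3, 0.2, 5.3]
width: 0.0239
gripper_force: 30.2
time: 25.42
ee_pos: [0.5922, 0.0643, 0.0742]
ee_rot: [1.0, -0.0, -0.0, 0.0]
contact_force: [0.1, -0.7, -0.1]
width: 0.0598
gripper_force: 0.0
time: 25.8
ee_pos: [0.5932, 0.0644, 0.1679]
ee_rot: [1.0, -0.0, 0.002, -0.0]
contact_force: [0.0, 0.1, 0.7]
width: 0.0599
gripper_force: 0.0
time: 26.8
ee_pos: [0.4541, 0.148, 0.1645]
ee_rot: [1.0, -0.001, 0.0, 0.0]
contact_force: [-0.1, -0.3, 0.8]
width: 0.0599
gripper_force: 0.0
blueC ([0.5925, 0.0638, 0.1054], [0.5933, 0.0639, 0.0992], [0.024, 0.02, 0.024], 61) ([0.5921, 0.0637, 0.0792], [0.5947, 0.0649, 0.0775], [0.076, 0.074, 0.019], 439) zmax 0.502
```

View pics/s7.png

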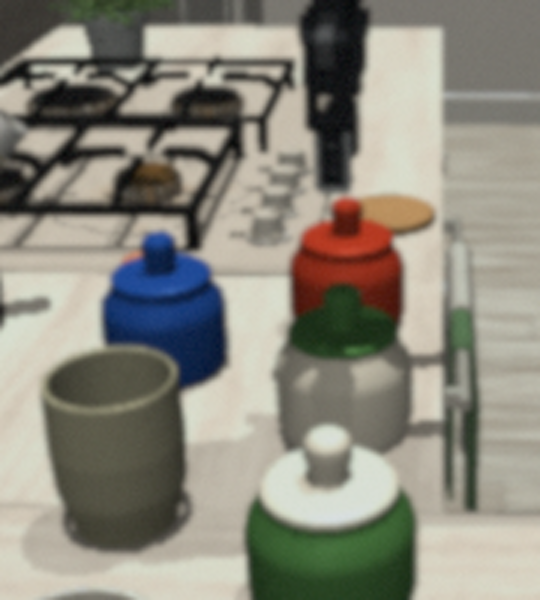

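Blue on blue and red on red are both seated. The gripper, at (335,170) in the crop, is over the white canister with the green lid, so pick that up.

Converted, 0.03 m is 0.48, 0.025 m is 0.4.

```bash
python3 -m handwheel '-0.008 0 0.32 0 0.06
0 0 0.48 0 0.06
0 0 0.4 0 0.06
0 0 0.192 0 0.06
0 0 0.08 0 0.06
0 0 0 0 0.06'; python3 -m handwheel '0 0 0 0 0.01
0 0 0 0 0.01
0 0 0 0 0.01
0 0 0 0 0.01
0 0 0 0 0.01' 30; python3 -m handwheel '0 0 -0.08 0 0.01
0 0 -0.24 0 0.01
0 0 -0.48 0 0.01
0 0 -0.48 0 0.01
0 0 -0.32 0 0.01
0 0 0 0 0.01'
```

```text
time: 27.65
ee_pos: [0.4533, 0.1484, 0.0729]
ee_rot: [1.0, -0.0, 0.0, -0.0]
contact_force: [0.6, 0.2, -0.7]
width: 0.0599
gripper_force: 0.0
time: 28.28
ee_pos: [0.4536, 0.1486, 0.0735]
ee_rot: [1.0, -0.0, 0.001, -0.0]
contact_force: [0.1, 0.7, 5.7]
width: 0.0244
gripper_force: 29.8
time: 29.02
ee_pos: [0.4541, 0.1486, 0.1749]
ee_rot: [1.0, -0.0, 0.002, -0.0]
contact_force: [0.0, -0.1, -1.1]
width: 0.0244
gripper_force: 29.5
```

Converted, 0.055 m is 0.88, 0.046 m is 0.736.

```bash
python3 -m handwheel '0 0.32 0 0 0.01
-0.032 0.672 0 0 0.01
-0.032 0.88 0 0 0.01
-0.048 0.88 0 0 0.01
-0.032 0.88 0 0 0.01
-0.032 0.88 0 0 0.01
-0.032 0.736 0 0 0.01
0 0.608 0 0 0.01'; python3 -m handwheel '0 0.312 0 0 0.01
0 0 0 0 0.01
0 0 0 0 0.01
0 0 0 0 0.01'
```

```text
time: 30.02
ee_pos: [0.4386, -0.219, 0.171]
ee_rot: [1.0, -0.001, -0.001, -0.001]
contact_force: [-0.8, 0.7, -0.7]
width: 0.0243
gripper_force: 29.6
time: 30.52
ee_pos: [0.4399, -0.2359, 0.1723]
ee_rot: [1.0, 0.001, -0.0, -0.0]
contact_force: [0.3, 0.4, -0.1]
width: 0.0242
gripper_force: 29.7
```

Converted, 0.035 m is 0.56, 0.03 m is 0.48.

```bash
python3 -m handwheel '0 0.008 0.32 0 0.01
0 0 0.56 0 0.01
0 0 0.56 0 0.01
0 0 0.48 0 0.01
0 0 0.24 0 0.01
0 0 0.08 0 0.01
0 0 0 0 0.01'; python3 -m handwheel '0 0 0.032 0 0.01
0 0 0.032 0 0.01
0 0 0.016 0 0.01
0 0 0 0 0.01'
```

```text
time: 31.4
ee_pos: [0.4402, -0.2378, 0.0329]
ee_rot: [1.0, -0.0, 0.0, 0.0]
contact_force: [-1.4, 0.5, -1.1]
width: 0.0242
gripper_force: 29.7
time: 31.9
ee_pos: [0.4398, -0.2376, 0.0275]
ee_rot: [1.0, -0.0, 0.0, 0.0]
contact_force: [0.0, 0.2, -0.3]
width: 0.0245
gripper_force: 29.7
```

Converted, 0.001 m is 0.016.

```bash
python3 -m handwheel '0 0 0.016 0 0.01
0 0 0 0 0.01'; python3 -m handwheel '0 0 0.016 0 0.01
0 0 0 0 0.01'
```

```text
time: 32.15
ee_pos: [0.4397, -0.2376, 0.0263]
ee_rot: [1.0, -0.0, -0.0, -0.0]
contact_force: [-0.5, 0.4, -1.2]
width: 0.0245
gripper_force: 29.7
time: 32.4
ee_pos: [0.4397, -0.2375, 0.0253]
ee_rot: [1.0, -0.0, -0.0, -0.0]
contact_force: [0.2, -0.4, -1.1]
width: 0.0245
gripper_force: 29.7
```

Converted, 0.001 m is 0.016.

```bash
python3 -m handwheel '0 0 0.016 0 0.01
0 0 0 0 0.01'
```

```text
time: 32.65
ee_pos: [0.4398, -0.2377, 0.0246]
ee_rot: [1.0, -0.0, 0.0, 0.0]
contact_force: [-0.7, -0.3, 0.8]
width: 0.0244
gripper_force: 29.8
```

Converted, 0.0005 m is 0.008.

```bash
python3 -m handwheel '0 0 0.008 0 0.01
0 0 0 0 0.01'
```

```text
time: 32.9
ee_pos: [0.4399, -0.2377, 0.0245]
ee_rot: [1.0, -0.0, -0.0, 0.0]
contact_force: [-2.6, 1.9, 5.1]
width: 0.0243
gripper_force: 30.2
```

Contact. Release and go to the white lid on the green canister.

Converted, -0.001 m is -0.016.

```bash
python3 -m handwheel '0 0 -0.016 0 0.06
0 0 0 0 0.06
0 0 0 0 0.06
0 0 0 0 0.06'; python3 -m handwheel '0 0 -0.32 0 0.06
0 0 -0.64 0 0.06
0 0 -0.8 0 0.06
0 0 -0.48 0 0.06'; python3 -m handwheel '0 -0.4 0 0 0.06
0.016 -0.8 0 0 0.06
0.016 -0.8 0 0 0.06
0 -0.8 0 0 0.06
0.016 -0.8 0 0 0.06
0.016 -0.8 0 0 0.06'; python3 -m handwheel '0 -0.8 0 0 0.06
0.016 -0.8 0 0 0.06
0.016 -0.8 0 0 0.06
0 -0.8 0 0 0.06
0.016 -0.8 0 0 0.06
0 -0.576 0 0 0.06
0 0 0 0 0.06
0 0 0 0 0.06'
python3 - <<'E'
from meas import *
c=robot.camera("top"); look(c,dict(whiteC=(242,183),greenC=(184,185))); cv2.imwrite("pics/t8.png",cv2.resize(c["image"][90:240,160:400],None,fx=3.3,fy=3.3,interpolation=2))
print(robot.sense()["joints"])
E
```

```text
time: 33.4
ee_pos: [0.4397, -0.2376, 0.0248]
ee_rot: [1.0, -0.0, -0.0, -0.0]
contact_force: [-0.4, 0.3, 0.1]
width: 0.0599
gripper_force: 0.0
time: 33.9
ee_pos: [0.4406, -0.2382, 0.1678]
ee_rot: [1.0, -0.0, 0.002, 0.001]
contact_force: [0.3, -0.7, -0.4]
width: 0.0599
gripper_force: 0.0
time: 34.65
ee_pos: [0.4437, 0.039, 0.165]
ee_rot: [1.0, -0.0, 0.0, -0.0]
contact_force: [0.9, -0.1, 0.5]
width: 0.06
gripper_force: 0.0
time: 35.65
ee_pos: [0.4467, 0.3229, 0.1646]
ee_rot: [1.0, -0.0, -0.0, 0.0]
contact_force: [-0.3, -0.5, -0.4]
width: 0.0601
gripper_force: 0.0
whiteC None ([0.4525, 0.1487, 0.0723], [0.4531, 0.1493, 0.0748], [0.074, 0.076, 0.014], 157) zmax 0.075
greenC None ([0.4507, 0.2939, 0.0791], [0.4488, 0.2963, 0.0766], [0.033, 0.016, 0.017], 38) zmax 0.552
[ 5.27955489e-01 -5.54369402e-02  1.92388779e+00 -3.52872770e-04
  1.27370854e+00  2.09976011e+00]
```

View pics/t8.png

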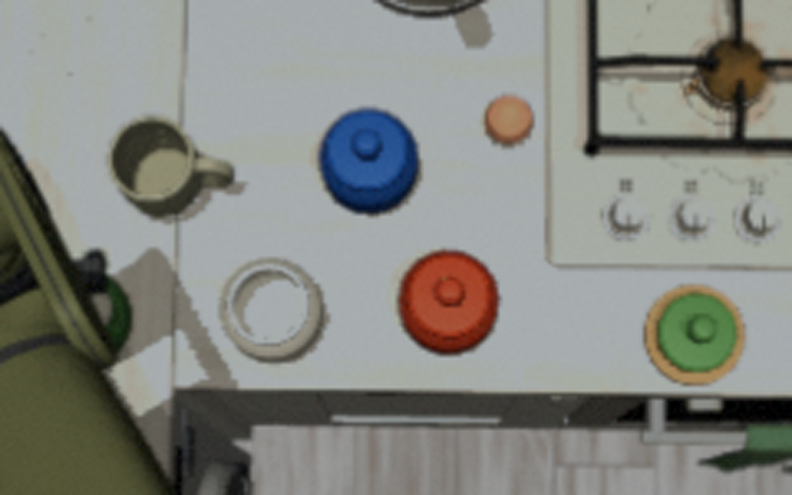

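The green lid is upright on the coaster at (695,330) in the crop. The white canister is open at (272,310), measured at (0.453, 0.149). Pick the white lid.

The manual's scale: shifts go in shares of 62.5 mm and turns go in shares of pi/2 rad. Converting my numbers, 0.03 m is 0.48, 0.025 m is 0.4.

```bash
python3 -m handwheel '0 -0.008 0.32 0 0.06
0 0 0.48 0 0.06
0 0 0.4 0 0.06
0 0 0.192 0 0.06
0 0 0.072 0 0.06
0 0 0 0 0.06'; python3 -m handwheel '0 0 0 0 0.01
0 0 0 0 0.01
0 0 0 0 0.01
0 0 0 0 0.01
0 0 0 0 0.01' 30; python3 -m handwheel '0 0 -0.08 0 0.01
0 0 -0.24 0 0.01
0 0 -0.48 0 0.01
0 0 -0.48 0 0.01
0 0 -0.32 0 0.01
0 0 0 0 0.01'
```

```text
time: 36.45
ee_pos: [0.4472, 0.3239, 0.0737]
ee_rot: [1.0, -0.0, 0.0, -0.0]
contact_force: [0.4, 0.5, -0.4]
width: 0.0595
gripper_force: 0.0
time: 37.08
ee_pos: [0.4476, 0.3245, 0.0746]
ee_rot: [1.0, -0.0, 0.001, -0.001]
contact_force: [-0.7, -0.1, 5.3]
width: 0.0242
gripper_force: 29.8
time: 37.83
ee_pos: [0.4479, 0.3245, 0.1757]
ee_rot: [1.0, -0.0, 0.002, -0.001]
contact_force: [-0.6, 0.2, -1.6]
width: 0.0241
gripper_force: 29.7
```

Converted, 0.035 m is 0.56, 0.018 m is 0.288.

```bash
python3 -m handwheel '0 0.288 0 0 0.01
0.016 0.56 0 0 0.01
0.032 0.56 0 0 0.01
0.032 0.56 0 0 0.01
0 0.56 0 0 0.01
0 0.28 0 0 0.01
0 0 0 0 0.01
0 0 0 0 0.01'; python3 -m handwheel '0 0 0 0 0.01
0 0 0 0 0.01'
```

```text
time: 38.83
ee_pos: [0.4517, 0.1488, 0.1731]
ee_rot: [1.0, 0.0, -0.0, -0.0]
contact_force: [-0.1, 1.3, -0.9]
width: 0.0244
gripper_force: 29.7
time: 39.08
ee_pos: [0.4518, 0.149, 0.1734]
ee_rot: [1.0, 0.0, -0.0, -0.0]
contact_force: [0.5, 0.5, -0.7]
width: 0.0246
gripper_force: 29.7
```

Converted, 0.03 m is 0.48, 0.025 m is 0.4.

```bash
python3 -m handwheel '0 0 0.32 0 0.01
0 0 0.48 0 0.01
0 0 0.4 0 0.01
0 0 0.192 0 0.01
0 0 0.08 0 0.01
0 0 0 0 0.01'; python3 -m handwheel '0 0 0.032 0 0.01
0 0 0.016 0 0.01
0 0 0.016 0 0.01
0 0 0 0 0.01'
```

```text
time: 39.83
ee_pos: [0.4523, 0.1486, 0.082]
ee_rot: [1.0, -0.0, 0.0, -0.0]
contact_force: [0.9, -0.1, -0.6]
width: 0.0241
gripper_force: 29.7
time: 40.33
ee_pos: [0.4518, 0.1484, 0.0774]
ee_rot: [1.0, -0.0, 0.0, -0.0]
contact_force: [-0.0, 0.2, -1.2]
width: 0.0241
gripper_force: 29.7
```

Converted, 0.001 m is 0.016.

```bash
python3 -m handwheel '0 0 0.016 0 0.01
0 0 0 0 0.01'
```

```text
time: 40.58
ee_pos: [0.4518, 0.1484, 0.0763]
ee_rot: [1.0, -0.0, -0.0, -0.0]
contact_force: [0.2, 0.2, -1.6]
width: 0.024
gripper_force: 29.7
```

Converted, 0.001 m is 0.016.

```bash
python3 -m handwheel '0 0 0.016 0 0.01
0 0 0 0 0.01'
```

```text
time: 40.83
ee_pos: [0.4518, 0.1484, 0.0753]
ee_rot: [1.0, -0.0, -0.0, 0.0]
contact_force: [-0.7, -0.3, -1.5]
width: 0.0246
gripper_force: 29.7
```

Converted, 0.001 m is 0.016.

```bash
python3 -m handwheel '0 0 0.016 0 0.01
0 0 0 0 0.01'
```

```text
time: 41.08
ee_pos: [0.4519, 0.1484, 0.0747]
ee_rot: [1.0, -0.0, 0.0, 0.0]
contact_force: [-0.7, 0.1, 2.4]
width: 0.0242
gripper_force: 29.9
```

Converted, 0.055 m is 0.88, 0.046 m is 0.736.

```bash
python3 -m handwheel '0 0 0 0 0.06
0 0 0 0 0.06
0 0 0 0 0.06
0 0 0 0 0.06'; python3 -m handwheel '0 0 -0.32 0 0.06
0 0 -0.64 0 0.06
0 0 -0.48 0 0.06
0 0 0 0 0.06'; python3 -m handwheel '0 0.32 0 0 0.06
-0.032 0.672 0 0 0.06
-0.032 0.88 0 0 0.06
-0.048 0.88 0 0 0.06
-0.032 0.88 0 0 0.06
-0.032 0.88 0 0 0.06
-0.016 0.736 0 0 0.06
0 0.608 0 0 0.06'; python3 -m handwheel '0 0.32 0 0 0.06
0 0 0 0 0.06
0 0 0 0 0.06
0 0 0 0 0.06'
python3 - <<'E'
from meas import *
c=robot.camera("top"); look(c,dict(whiteC=(242,183),greenC=(184,185)))
E
```

```text
time: 41.58
ee_pos: [0.4518, 0.1484, 0.0744]
ee_rot: [1.0, -0.0, -0.0, -0.0]
contact_force: [0.7, 0.4, 0.5]
width: 0.0597
gripper_force: 0.0
time: 42.08
ee_pos: [0.4538, 0.1488, 0.1676]
ee_rot: [1.0, -0.0, 0.003, -0.001]
contact_force: [-0.2, -0.5, -0.0]
width: 0.0599
gripper_force: 0.0
time: 43.08
ee_pos: [0.4387, -0.219, 0.1627]
ee_rot: [1.0, -0.001, -0.001, -0.001]
contact_force: [0.8, 0.5, -0.2]
width: 0.0599
gripper_force: 0.0
time: 43.58
ee_pos: [0.4399, -0.2364, 0.1642]
ee_rot: [1.0, 0.001, -0.0, -0.0]
contact_force: [0.7, -0.6, 1.5]
width: 0.0603
gripper_force: 0.0
whiteC ([0.4524, 0.1475, 0.1051], [0.4576, 0.1435, 0.1006], [0.035, 0.05, 0.027], 65) ([0.4521, 0.1482, 0.0793], [0.4532, 0.1492, 0.0776], [0.074, 0.076, 0.019], 453) zmax 0.108
greenC None ([0.4473, 0.3253, 0.0728], [0.4486, 0.3245, 0.0738], [0.075, 0.074, 0.011], 144) zmax 0.076
```

Converted, 0.035 m is 0.56, 0.03 m is 0.48.

```bash
python3 -m handwheel '0 0 0.32 0 0.06
0 0 0.56 0 0.06
0 0 0.56 0 0.06
0 0 0.48 0 0.06
0 0 0.192 0 0.06
0 0 0.096 0 0.06
0 0 0 0 0.06'; python3 -m handwheel '0 0 0 0 0.01
0 0 0 0 0.01
0 0 0 0 0.01
0 0 0 0 0.01
0 0 0 0 0.01' 30; python3 -m handwheel '0 0 -0.08 0 0.01
0 0 -0.24 0 0.01
0 0 -0.64 0 0.01
0 0 -0.64 0 0.01
0 0 -0.48 0 0.01
0 0 -0.288 0 0.01
0 0 0 0 0.01'
```

```text
time: 44.5
ee_pos: [0.4401, -0.2378, 0.0268]
ee_rot: [1.0, -0.0, 0.0, 0.0]
contact_force: [-0.2, -0.0, 0.2]
width: 0.0601
gripper_force: 0.0
time: 45.12
ee_pos: [0.4405, -0.238, 0.0276]
ee_rot: [1.0, -0.0, 0.001, 0.0]
contact_force: [-0.8, 1.4, 5.1]
width: 0.0242
gripper_force: 29.5
time: 46.0
ee_pos: [0.4404, -0.2381, 0.176]
ee_rot: [1.0, -0.0, 0.001, 0.001]
contact_force: [-0.2, 1.1, -1.5]
width: 0.0243
gripper_force: 29.6
```

Converted, -0.05 m is -0.8, -0.04 m is -0.64.

```bash
python3 -m handwheel '0 -0.32 0 0 0.01
0.016 -0.64 0 0 0.01
0.016 -0.8 0 0 0.01
0.016 -0.8 0 0 0.01
0.016 -0.8 0 0 0.01
0.016 -0.8 0 0 0.01'; python3 -m handwheel '0.016 -0.8 0 0 0.01
0.016 -0.8 0 0 0.01
0.016 -0.8 0 0 0.01
0 -0.8 0 0 0.01
0 -0.8 0 0 0.01
0 -0.56 0 0 0.01
0 -0.288 0 0 0.01
0 0 0 0 0.01'; python3 -m handwheel '0 0 0 0 0.01
0 0 0 0 0.01'
```

```text
time: 46.75
ee_pos: [0.443, 0.0249, 0.1724]
ee_rot: [1.0, 0.0, -0.002, -0.0]
contact_force: [1.0, 0.1, -0.5]
width: 0.0244
gripper_force: 29.7
time: 47.75
ee_pos: [0.4468, 0.3257, 0.1732]
ee_rot: [1.0, 0.001, -0.001, 0.001]
contact_force: [-0.8, -1.0, -0.8]
width: 0.0245
gripper_force: 29.7
time: 48.0
ee_pos: [0.448, 0.3243, 0.1744]
ee_rot: [1.0, -0.001, -0.0, 0.0]
contact_force: [0.6, 0.0, -0.3]
width: 0.024
gripper_force: 29.7
```

Run:
```python
from h import *
c=robot.camera("side"); im=c["image"][150:350,150:350]; cv2.imwrite("pics/s9.png",cv2.resize(im,None,fx=3,fy=3,interpolation=2))
```

```text
(no output)
```

View pics/s9.png

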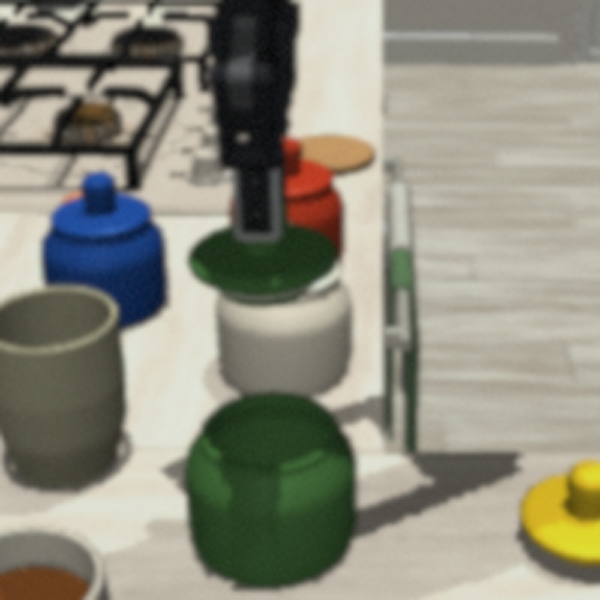

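The green lid is level at (264,258) in the crop, above the open green canister at (271,430). Lower it.

```bash
python3 -m handwheel '-0.016 0 0.32 0 0.01
0 0 0.48 0 0.01
0 0 0.4 0 0.01
0 0 0.16 0 0.01
0 0 0.08 0 0.01
0 0 0 0 0.01'; python3 -m handwheel '0 0 0.032 0 0.01
0 0 0.032 0 0.01
0 0 0.016 0 0.01
0 0 0 0 0.01'
```

```text
time: 48.8
ee_pos: [0.4472, 0.3255, 0.0847]
ee_rot: [1.0, -0.0, 0.0, -0.0]
contact_force: [-0.4, 0.2, -0.3]
width: 0.0243
gripper_force: 29.7
time: 49.3
ee_pos: [0.4468, 0.3254, 0.0794]
ee_rot: [1.0, -0.0, -0.0, 0.0]
contact_force: [0.8, 0.4, -0.6]
width: 0.0241
gripper_force: 29.7
```

Converted, 0.001 m is 0.016.

```bash
python3 -m handwheel '0 0 0.016 0 0.01
0 0 0 0 0.01'
```

```text
time: 49.55
ee_pos: [0.4468, 0.3254, 0.0783]
ee_rot: [1.0, -0.0, -0.0, 0.0]
contact_force: [-0.3, 0.5, -1.4]
width: 0.0236
gripper_force: 29.7
```

Converted, 0.001 m is 0.016.

```bash
python3 -m handwheel '0 0 0.016 0 0.01
0 0 0 0 0.01'
```

```text
time: 49.8
ee_pos: [0.4468, 0.3254, 0.0773]
ee_rot: [1.0, -0.0, -0.0, 0.0]
contact_force: [0.7, -1.2, -1.6]
width: 0.0242
gripper_force: 29.7
```

```bash
python3 -m handwheel '0 0 0.016 0 0.01
0 0 0 0 0.01'
```

```text
time: 50.05
ee_pos: [0.447, 0.3255, 0.0767]
ee_rot: [1.0, -0.0, 0.0, -0.0]
contact_force: [-0.1, -0.3, 0.9]
width: 0.0243
gripper_force: 29.8
```

Converted, 0.0005 m is 0.008.

```bash
python3 -m handwheel '0 0 0.008 0 0.01
0 0 0 0 0.01'
```

```text
time: 50.3
ee_pos: [0.4471, 0.3256, 0.0766]
ee_rot: [1.0, -0.0, 0.0, -0.0]
contact_force: [-1.8, -0.2, 3.7]
width: 0.0241
gripper_force: 30.2
```

Release, retreat upward, move to a clear spot and check everything.

Converted, -0.05 m is -0.8, -0.04 m is -0.64.

```bash
python3 -m handwheel '0 0 0 0 0.06
0 0 0 0 0.06
0 0 0 0 0.06
0 0 0 0 0.06'; python3 -m handwheel '0 0 -0.32 0 0.06
0 0 -0.64 0 0.06
0 0 -0.8 0 0.06
0 0 -0.48 0 0.06
0 0 0 0 0.06'; python3 -m handwheel '0 0.48 0 0 0.06
0 0.8 0 0 0.06
0 0.8 0 0 0.06
0 0.8 0 0 0.06
0 0.8 0 0 0.06
0 0.8 0 0 0.06
0 0.8 0 0 0.06
0 0.8 0 0 0.06'; python3 -m handwheel '0 0.8 0 0 0.06
0 0.8 0 0 0.06
0 0.48 0 0 0.06
0 0 0 0 0.06
0 0 0 0 0.06
0 0 0 0 0.06'
python3 - <<'E'
from meas import *
c=robot.camera("top"); look(c,dict(blueC=(271,138),redC=(296,181),whiteC=(242,183),greenC=(184,185)))
s=robot.camera("side"); a=c["image"][90:240,120:400]; a=cv2.resize(a,None,fx=2,fy=2,interpolation=2); b=s["image"][130:350,130:340]; b=cv2.resize(b,None,fx=560/210/2*1.0,fy=560/210/2,interpolation=2)
o=np.zeros((600,560,3),np.uint8); o[:300]=a; o[300:300+b.shape[0],:b.shape[1]]=b; cv2.imwrite("pics/f10.png",o)
E
```

```text
time: 50.8
ee_pos: [0.4468, 0.3253, 0.0757]
ee_rot: [1.0, -0.0, -0.0, 0.0]
contact_force: [-0.6, -0.7, -0.1]
width: 0.06
gripper_force: 0.0
time: 51.42
ee_pos: [0.4488, 0.3266, 0.2214]
ee_rot: [1.0, -0.0, 0.004, -0.002]
contact_force: [0.1, 0.1, -0.0]
width: 0.0601
gripper_force: 0.0
time: 52.42
ee_pos: [0.4459, -0.056, 0.2151]
ee_rot: [1.0, -0.0, -0.001, -0.0]
contact_force: [1.3, -0.5, 0.3]
width: 0.0602
gripper_force: 0.0
time: 53.18
ee_pos: [0.4467, -0.1835, 0.2157]
ee_rot: [1.0, 0.001, -0.0, -0.0]
contact_force: [-0.7, 0.5, -0.2]
width: 0.0599
gripper_force: 0.0
blueC ([0.593, 0.064, 0.1056], [0.6002, 0.0644, 0.1007], [0.036, 0.021, 0.025], 61) ([0.5918, 0.0632, 0.0791], [0.5938, 0.0635, 0.0776], [0.074, 0.077, 0.019], 447) zmax 0.108
redC ([0.4627, -0.0102, 0.1044], [0.4652, -0.0124, 0.0995], [0.029, 0.037, 0.024], 66) ([0.4622, -0.01, 0.0792], [0.4635, -0.0115, 0.0774], [0.075, 0.076, 0.018], 449) zmax 0.107
whiteC ([0.4516, 0.1473, 0.1043], [0.4493, 0.1488, 0.0994], [0.03, 0.023, 0.025], 66) ([0.4518, 0.148, 0.0794], [0.4531, 0.1491, 0.0775], [0.074, 0.076, 0.019], 454) zmax 0.107
greenC ([0.4476, 0.322, 0.1045], [0.4531, 0.3256, 0.0998], [0.035, 0.046, 0.025], 69) ([0.4468, 0.322, 0.0792], [0.4483, 0.3238, 0.0774], [0.075, 0.077, 0.019], 444) zmax 0.108
```

View pics/f10.png

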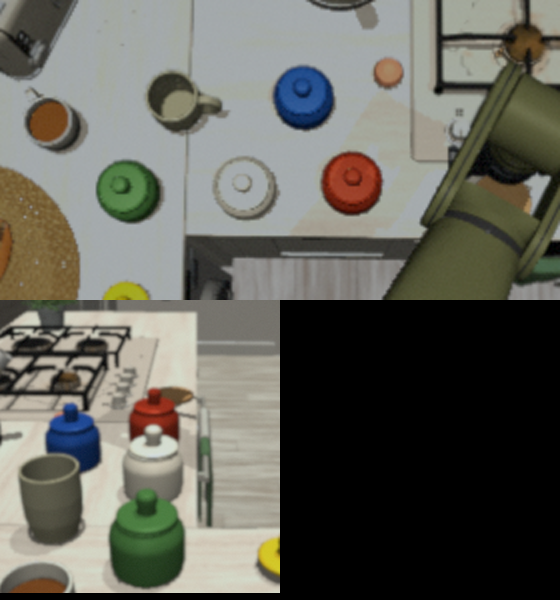

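All four canisters wear their own lids, level, with knob tops at about 0.107 m. Nothing has moved. Hand in.

```bash
python3 -c "
from cell import robot
print(robot.job_done())"
```

```text
the job is handed in; nothing more can be done
None
```

All four canisters are closed by the lids of their own colour, which the final camera check showed level and fully seated, with nothing else moved, and the job was handed in at about 53 s.

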